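# Open the sample warmer's tube flap and hold it up

### The job

Lift the loose lid off the sample warmer by its knob and set it down gently, right way up, on the middle of the rubber mat. Then, before touching the release slide, tug the tube flap's bar handle upward to learn whether the flap is caught; if it is, pull the release slide all the way towards the front of the warmer. Raise the flap by its bar to about 60 degrees and finish there still holding the bar, since the flap falls shut when let go; leave the other things on the bench where they stand.

Things in the scene. Friction and masses are not known exactly. Their poses are not given: they have to be found in the camera images.
- unit: the warmer, a white housing fixed to the bench, x -200 to +130 mm, y -85 to +85. Origin on the bench; x axis from its front to its back, y left, z up. Front, x -200 to -90: low apron, top 60 mm above the bench, with the release slide. Rear: open well with 6 mm walls, rim at 100 mm, floor at 30 mm, under the loose lid; in it a tube block (x 30 to 110, top at 62) under the flap hides the catch
- lid: loose flat grey lid on the well, 220 (its x) x 170 (y) mm, 0.2 to 0.4 kg. Origin: centre of its underside, 92 mm above the bench at the start, x along the warmer's. A lip 8 mm deep below the plate sits in the well with 6 mm play; the lid stands on it when laid down. Plate 8 to 14 mm above the origin. Round black knob amid, 28 mm across, 14 to 42 mm above the origin, full width from 20 mm up
- mat: thin black rubber mat fixed on the bench left or right of the warmer, 240 (its x) x 200 (y) x 4 mm, where the lid goes. Origin: centre of its underside, on the bench. On the warmer's other side, in the like place, a steel instrument tray, 220 x 170 x 25 mm, is fixed
- bar (a point): the flap's handle: level steel rod 10 mm thick, 84 mm long along the warmer's y, on arms at y -38 and +38 mm; the flap's plate starts 45 mm behind it. Origin: middle of the rod, 75 mm above the bench and at warmer x -20 mm when shut; 64 mm free in front, 45 mm below. Pinched from above, fingers closing along the warmer's x, it turns between the pads as it rises: the gripper may stay upright
- flap: the tube flap in the well, a metal frame with a clear pane, 124 mm wide. Origin: middle of its hinge line, which runs along the warmer's y at warmer x +112 mm, 75 mm above the bench. Shut, its own x axis is the warmer's. The bar handle is at its x -132 mm and moves on an arc of that radius
- flap_angle (a joint): opening angle of the flap (rad): 0 shut and level, grows as the bar goes up and back, stop at 1.25. The flap weighs 0.2 kg (1 to 2 N at the bar) and falls shut when let go. In some starts it is caught, in others free; both look alike. Caught, it has about 0.05 rad of play (6 to 7 mm at the bar), then is held firmly
- release (a joint): travel of the release slide (m): 0 at the start, grows as it is pulled towards the front of the warmer (its -x), stop at 0.018. It takes 2 to 6 N and stays where it is left; the catch is let go for good once it is beyond about 0.011
- rib (a point): centre of the top of the release slide's upright rib on the apron, 14 mm (warmer's x) x 24 mm (y), 24 mm tall; the top is 85.5 mm above the bench, at warmer x -132 mm, y 0 when not pulled. 35 mm free between its back face and the well's front wall
- stain: bystander, loose, to be left alone: an amber jar with a black cap, 48 mm across, 90 mm tall; origin: centre of its underside
- beaker: bystander, loose, to be left alone: an empty glass beaker, 64 mm across, 80 mm tall; origin: centre of its underside
- saline: bystander, loose, to be left alone: a white bottle, 60 mm across, 140 mm tall; origin: centre of its underside
- tips: bystander, loose, to be left alone: a clear box of pipette tips, 110 x 75 x 50 mm; origin: centre of its underside

How it is judged:
On the way, in this order (a step that is already met when the one before it is completed fails the run):
1. the lid lies right way up on the mat, let go (horizontal distance between lid and mat below 0.06 m and angle between lid's own z axis and vertical below 0.1 rad and height (world z) of lid below 0.012 m and contact force between the fingers and lid below 0.1 N and linear speed of lid below 0.03 m/s), for 0.2 s.
2. the flap is tugged up by its bar (angle over 0.012 rad, fingers on the bar) while the release slide is still untouched (under 4 mm) (value of joint flap_angle above 0.012 rad and contact force between the fingers and flap above 0.3 N and value of joint release below 0.004 m), for 0.1 s.
At the end, for the whole second after the job is handed in: The flap stands still, open by more than 0.8 rad (46 degrees), with the fingers touching and holding its bar; the lid lies at rest on the mat, right way up (tilt under 0.1 rad), its centre within 60 mm of the mat's, not touched (all of step 1 and value of joint flap_angle above 0.8 rad and velocity of joint flap_angle between -0.1 and 0.1 rad/s and contact force between the fingers and flap above 0.3 N); the arm keeps its last pose, push and grip.
It fails at once if the lid is dropped or slammed onto the mat (over 80 N) (contact force between lid and mat above 80 N).
It fails at once if the lid is let fall (faster than 0.5 m/s with no finger on it) (linear speed of lid above 0.5 m/s and contact force between the fingers and lid below 0.05 N).
It fails at once if a bystander is shifted by more than 30 mm (distance of any of stain, beaker, saline, tips from where it was at the start of the episode above 0.03 m).
It also fails if it takes over 70 s, if anything falls off the work surface, if the arm or the gripper's body presses on something with over 40 N, if the wrist force passes 120 N, or if a joint passes its speed limit or range.

### The arm

A 6-joint arm with a two-finger parallel gripper is mounted at the origin on the work surface. World frame = base frame: x ahead of the robot, y to its left, z up, the work surface at z = 0. Lengths are in m, angles in rad, forces in N, time in s.
With the tool pointing down it reaches from about 0.3 to 1 m from the base axis. Payload 5.1 kg.
Tool frame: the origin (TCP) lies at the very end of the fingers, on their centre line; the grasp point (between the pads) lies 19 mm behind it; z points along the fingers, y is the line along which they close (so a half turn about z gives the same grasp; the last joint's range is limited). The gripper opens to 95 mm and grips with 3 to 60 N. Pads are 20 mm wide; open, the fingers measure 119 mm over their backs; the gripper's body (75 mm by 180 mm) begins 59 mm behind the grasp point.
Start: joints at [-1.329, 0.124, 1.65, -0, 1.367, -0.083], TCP at [0.207, -0.616, 0.215] pointing down, gripper open.
Joint ranges: [-2.61, 2.61], [-1.02, 2.33], [0.03, 2.71], [-1.35, 4.49], [0.32, 2.68], [-2.91, 2.91]. Speed limits (rad/s): [2.57, 2.57, 3.14, 3.14, 3.14, 3.14].

### API

Orientations are given as a unit quaternion [x, y, z, w].
In Python, from plant import move_ptp, movel, move_joints, gripper_to, sleep, ik, state, grab_frame, MotionError, job_done gives the robot as it stands. Calls block until the motion is done:
- move_ptp(position, orientation): joint-space move of the TCP to a pose.
- movel(position, orientation=None, v=0.15): straight line of the TCP; orientation=None keeps the orientation; v is the mean speed in m/s.
- move_joints(angles): joint-space move.
- gripper_to(opening, squeeze=None): finger opening in m; squeeze is the grip in N (None keeps the last); returns when the fingers have stopped.
- sleep(seconds).
- ik(position, orientation): joint angles nearest the present ones, or None.
- state(): the state.
- grab_frame(name): name is "side" or "top"; returns a dict with "color" (384x512x3 uint8, red, green, blue), "intrinsics" (3x3 intrinsics, pixels), "eye" and "attitude" of the camera in the world. Camera axes: x right, y down, z forward; pixel columns grow to the right and rows downward; lengths in m; the calibration is good to about 2 mm. A picture is of the moment at which its call begins. There is no depth.
A pose or a line that the arm cannot do raises MotionError and nothing moves.
- job_done(): hands the job in; it is judged then, once.
The state is a dict: "t": time; "q": joint angles; "joint_velocities": joint speeds; "joint_torque": joint torques, N m; "ee_pos": TCP position; "tool_rot": TCP orientation; "ft_force": force on the tool from outside, world axes, zero at the start; "torque": the same for the moment, N m; "opening": finger opening in m; "grip_force": force on a finger pad.
Only numpy, scipy, OpenCV 4.12 (cv2) and the standard library are available. Lean on these libraries where they do the work, as an engineer would, in place of code of your own. Each camera call takes 0.05 s, during which the arm holds its last target. There are 200 camera calls.

## Working session

There is one attempt and no reset: what is moved stays moved. The work goes in short steps, each a Python script; the robot and the scene stay as the last script left them, time stands still between calls to the robot, and variables do not carry over. Pictures are saved under pics/ and viewed, at most 10 in all, crops included, and the job is handed in when it is done.

```bash
mkdir -p pics; python3 - <<'E'
from plant import *
import cv2, numpy as np
for n in("top","side"):
    f=grab_frame(n); cv2.imwrite(f"pics/{n}0.png",f["color"][:,:,::-1]); print(n,np.array(f["intrinsics"]).tolist(),f["eye"],f["attitude"])
s=state();print(s["t"],s["tool_rot"],s["ee_pos"])
E
```

```text
top [[438.67355024825406, 0.0, 255.23192526541], [0.0, 438.67355024825406, 194.88349159945875], [0.0, 0.0, 1.0]] [ 0.41597572 -0.00147364  1.38817526] [ 0.71634268 -0.69459845  0.05269572 -0.04011631]
side [[424.08514263001587, 0.0, 252.01018962772181], [0.0, 424.08514263001587, 192.54867012579058], [0.0, 0.0, 1.0]] [-0.11039748  0.97741465  0.89803579] [-0.27959474  0.8351895  -0.44841003  0.15236054]
0.1 [ 9.86838530e-01  1.61706016e-01 -9.05868426e-05 -9.33473452e-04] [ 0.20723992 -0.61545659  0.21352193]
```

View pics/top0.png

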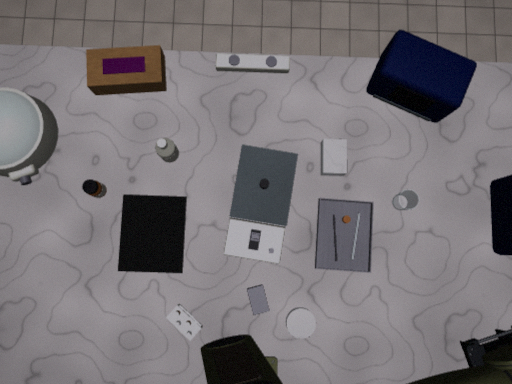

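View pics/side0.png

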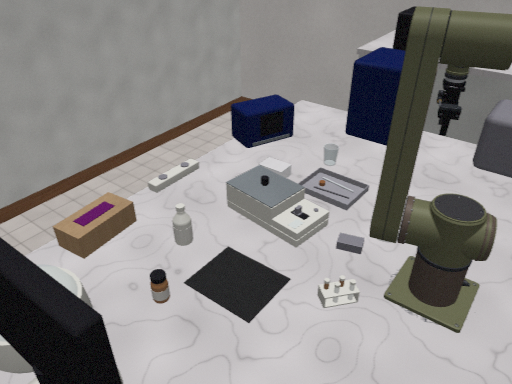

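The top view shows the lid's knob at about (264,184), the rib near (254,240), the mat centred near (153,233) and the tray at (344,235). The saline bottle is at (165,147) and the stain jar at (93,187). The warmer's front faces the robot. Next I'll segment the lid and mat and check the fit with an overlay.

```bash
cat > h.py <<'E'
from plant import *
import cv2, numpy as np
from scipy.spatial.transform import Rotation as R
def cam(f): return np.array(f["intrinsics"]),np.array(f["eye"]),R.from_quat(f["attitude"]).as_matrix()
def ray(f,uv,z):
    K,e,A=cam(f); uv=np.atleast_2d(uv).astype(float)
    d=np.c_[uv,np.ones(len(uv))]@np.linalg.inv(K).T@A.T
    return e+d*((z-e[2])/d[:,2])[:,None]
def proj(f,P):
    K,e,A=cam(f); p=(np.atleast_2d(P)-e)@A@K.T
    return p[:,:2]/p[:,2:]
def down(yaw):  # tool z down, tool x at yaw; fingers close along tool y (yaw-90deg)
    return (R.from_euler('z',yaw)*R.from_euler('x',np.pi)).as_quat()
def blob(f,m,seed,z):
    n,l=cv2.connectedComponents(m.astype(np.uint8),connectivity=4)
    b=(l==l[seed[1],seed[0]]).astype(np.uint8)
    c=max(cv2.findContours(b,cv2.RETR_EXTERNAL,cv2.CHAIN_APPROX_NONE)[0],key=len)[:,0]
    P=ray(f,c,z); r=cv2.minAreaRect((P[:,:2]*1000).astype(np.float32)); return r
E
python3 - <<'E'
from h import *
f=grab_frame("top");c=f["color"].astype(int);g=c.mean(2)
for p in [(153,233),(250,170),(264,184),(240,240),(220,200),(254,230)]: print(p,c[p[1],p[0]])
print("mat",blob(f,g<40,(153,233),.004))
hs=c[...,2]-c[...,0]
print("lid",blob(f,(g>40)&(g<95),(250,170),.106))
print("knob",blob(f,g<35,(264,184),.134))
x=f["color"][130:275,205:315,::-1]; cv2.imwrite("pics/c0.png",cv2.resize(x,None,fx=4,fy=4,interpolation=cv2.INTER_CUBIC))
E
```

```text
(153, 233) [17 13 16]
(250, 170) [68 72 80]
(264, 184) [31 29 33]
(240, 240) [171 172 174]
(220, 200) [147 140 143]
(254, 230) [53 52 57]
mat ((468.50537109375, 296.4124755859375), (196.96981811523438, 236.5097198486328), 89.8166275024414)
lid ((615.087890625, -45.03096008300781), (168.71092224121094, 223.46473693847656), 82.302978515625)
knob ((614.5617065429688, -44.35508728027344), (23.43872833251953, 20.3012638092041), 1.858905553817749)
```

View pics/c0.png

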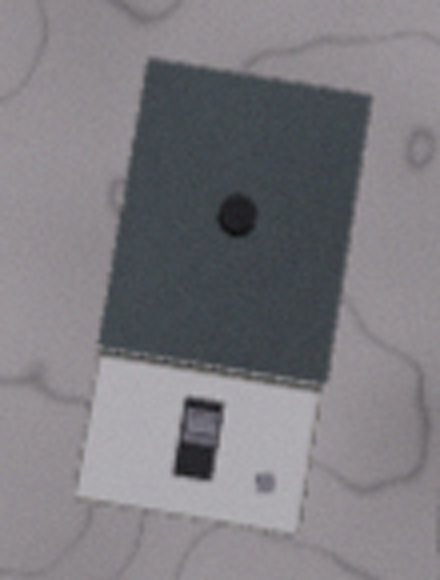

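Lid is at (0.615, -0.045), yaw about -7.7°, and the mat is at (0.4685, 0.296), yaw about 0. The knob agrees with the lid centre. I'll pick up and place the lid now.

```bash
python3 - <<'E'
from h import *
yw=np.radians(-7.7); q=down(np.pi/2+yw); x,y=.6148,-.0447
gripper_to(.07,20)
move_ptp([x,y,.25],q); print(state()["q"],state()["t"])
movel([x,y,.145],q); movel([x,y,.110],q,v=.04)
gripper_to(.02,25); s=state(); print(s["opening"],s["grip_force"],s["ft_force"])
movel([x,y,.145],q,v=.05); s=state(); print(s["opening"],s["ft_force"],s["torque"])
movel([x,y,.24],q); s=state(); print(s["ft_force"],s["torque"],s["t"])
f=grab_frame("side"); cv2.imwrite("pics/s1.png",f["color"][60:330,100:460,::-1])
E
```

```text
[-1.60933754e-01  3.14163380e-02  1.68898938e+00 -1.94155623e-04
  1.42131827e+00 -2.52448790e-02] 3.3
0.02739952772116336 25.000032763928175 [-0.75496067 -0.30184626 -0.46356739]
0.02727669321230783 [ 0.00863768 -0.50540255 -2.41743714] [-0.01624578 -0.09853193 -0.00337893]
[-0.3711672  -0.69557169 -3.29200064] [-0.03689291 -0.07920168 -0.02902736] 7.5667
```

View pics/s1.png

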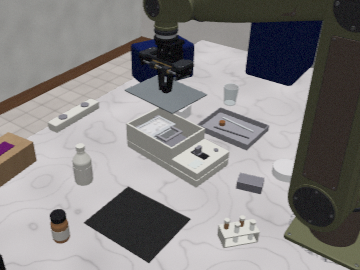

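The picture shows the lid level in the gripper at about crop (165,93), with the well and flap uncovered below it. I'll carry it to the mat.

```bash
python3 - <<'E'
from h import *
q=down(np.pi/2); mx,my=.4685,.2964
movel([mx,my,.24],q,v=.2); b=np.array(state()["ft_force"])[2]
movel([mx,my,.045],q,v=.12)
z=.045
while z>.016:
    z-=.0015; movel([mx,my,z],q,v=.02); fz=state()["ft_force"][2]
    if fz-b>1.2: break
print(z,fz,b)
gripper_to(.032); gripper_to(.07); s=state(); print(s["opening"],s["ft_force"])
movel([mx,my,.10],q,v=.1); movel([mx,my,.3],q,v=.25)
print(state()["t"])
move_ptp([.40,.25,.35],q)
f=grab_frame("top"); cv2.imwrite("pics/t2.png",cv2.resize(f["color"][130:290,100:325,::-1],None,fx=3,fy=3,interpolation=cv2.INTER_CUBIC)); print(state()["t"])
E
```

```text
0.040499999999999994 -1.4741123769101727 -3.1503066651229896
0.06992162643008773 [-0.18690534 -1.0889362  -0.50927109]
15.0333
15.5583
```

View pics/t2.png

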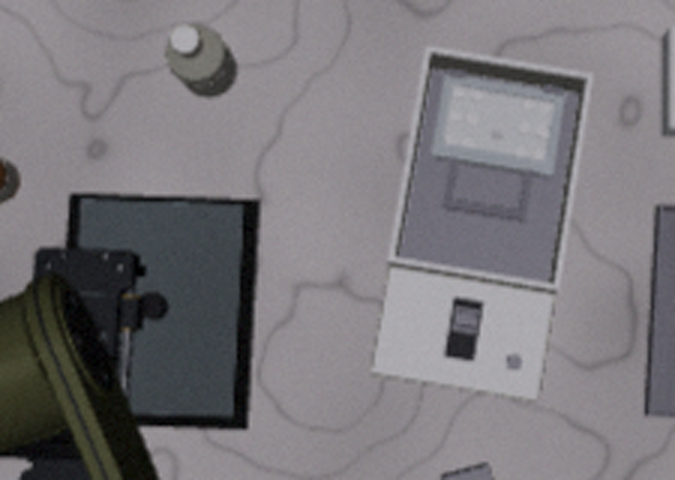

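The lid lies inside the mat's border with its knob at about crop (153,305). In the well, the bar shows as the front edge of the frame at about crop (445,208) to (524,218), and the rib top is at about (467,315). However, the descent loop stopped at z=0.0405, higher than I expected, so the lid may have dropped a little. I'll measure carefully.

```bash
python3 - <<'E'
from h import *
q=down(np.pi/2)
move_ptp([.35,.0,.40],q)
f=grab_frame("top")
S=lambda p:np.array(p)/3+[100-1/3,130-1/3]
C=np.r_[ray(f,S([(374,372),(538,398)]),.06),ray(f,S([(430,50),(590,75)]),.10)][:,:2]
M=np.array([(-.2,.085),(-.2,-.085),(.13,.085),(.13,-.085)])
# rigid 2D fit
a=M-M.mean(0);b=C-C.mean(0);th=np.arctan2((a[:,0]*b[:,1]-a[:,1]*b[:,0]).sum(),(a*b).sum())
Rm=np.array([[np.cos(th),-np.sin(th)],[np.sin(th),np.cos(th)]]);o=C.mean(0)-Rm@M.mean(0)
print("unit",o,np.degrees(th),"res mm",(C-(M@Rm.T+o))*1000)
print("bar pred",o+Rm@[-.02,0],"seen",ray(f,S((484.5,213)),.075),"rib pred",o+Rm@[-.132,0],"seen",ray(f,S((467,315)),.0855))
c=f["color"].astype(int);g=c.mean(2)
m=(g>42)&(g<95)
print("lid",blob(f,m,(140,220),.018),"knob guess",ray(f,S((153,305)),.046))
W=lambda P:np.c_[np.array(P)[:,:2]@Rm.T+o,np.array(P)[:,2]]
im=cv2.resize(f["color"][150:270,95:320,::-1],None,fx=3.5,fy=3.5,interpolation=cv2.INTER_CUBIC)
for P in W([(-.02,-.042,.075),(-.02,0,.075),(-.02,.042,.075),(-.132,0,.0855),(-.2,.085,.06),(-.2,-.085,.06),(.13,.085,.1),(.13,-.085,.1)]):
    u=(proj(f,P)[0]-[95,150]+.5)*3.5; cv2.drawMarker(im,tuple(int(v) for v in u),(0,0,255),0,8)
cv2.imwrite("pics/t3.png",im); print(state()["t"])
E
```

```text
unit [ 0.59623838 -0.04404951] -7.636956811430473 res mm [[ 1.88463665 -1.9890025 ]
 [ 3.57474293  1.9360964 ]
 [-3.9727397  -3.75228566]
 [-1.48663987  3.80519176]]
bar pred [ 0.57641578 -0.04139159] seen [[ 0.57281543 -0.04072384  0.075     ]] rib pred [ 0.46540921 -0.02650727] seen [[ 0.46969837 -0.02595372  0.0855    ]]
lid ((472.87469482421875, 295.3714904785156), (170.85311889648438, 224.03790283203125), 89.8941421508789) knob guess [[0.47177327 0.29159739 0.046     ]]
16.625
```

View pics/t3.png

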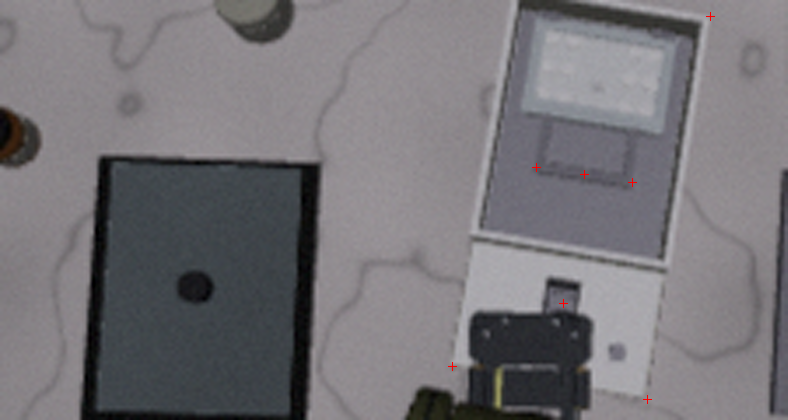

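The lid is at (0.473, 0.295), well centred on the mat and flat. In the overlay the bar marks lie on the rod at about (585,175), within about 2 mm. Next is the bar grasp and the tug.

```bash
python3 - <<'E'
from h import *
q=down(np.pi/2+np.radians(-7.65)); x,y=.5745,-.041
gripper_to(.05,15)
move_ptp([x,y,.25],q); movel([x,y,.13],q); movel([x,y,.057],q,v=.06)
s0=state();print("pre",s0["ft_force"],s0["opening"],s0["ee_pos"])
gripper_to(.0,15); s=state();print("grip",s["ft_force"],s["opening"],s["grip_force"])
for dz in (.002,.004,.006,.008,.010):
    movel([x,y,.057+dz],q,v=.02); sleep(.15); s=state(); print(dz,s["ft_force"],s["ee_pos"][2],s["opening"])
    if s["ft_force"][2]<s0["ft_force"][2]-15: break
print(s["t"])
E
```

```text
pre [ 0.47679209 -0.4991042   0.24385534] 0.05000154722369813 [ 0.57496089 -0.04104955  0.05760381]
grip [-4.81393962  1.35562765  3.91904782] 0.009195669144639736 14.999525249004364
0.002 [-5.24861148  0.74075624 -1.83531528] 0.05809818902456408 0.009515502302615157
0.004 [-5.7326849   0.21706498 -1.16696321] 0.060399667872825344 0.009761206591423889
0.006 [-5.40138764  0.29830026 -1.36072931] 0.06257263532873614 0.009662941861408526
0.008 [-6.16844412  0.6063198  -1.83808998] 0.06477783203675767 0.00914436897669376
0.01 [-7.07330374  1.14937334 -1.25106644] 0.06693632507805578 0.00923070063724541
23.325
```

```bash
python3 - <<'E'
from h import *
th=np.radians(-7.65);q=down(np.pi/2+th);u=np.array([np.cos(th),np.sin(th)]);p0=np.array([.5735,-.0409])
for dz in (.013,.017,.022,.028):
    a=np.arcsin(dz/.132); p=p0+u*.132*(1-np.cos(a))
    movel([*p,.057+dz],q,v=.02); sleep(.15); s=state(); print(dz,s["ft_force"],s["ee_pos"],s["opening"])
    if s["ft_force"][2]<-15: break
f=grab_frame("side"); cv2.imwrite("pics/s4.png",cv2.resize(f["color"][140:250,210:340,::-1],None,fx=5,fy=5,interpolation=cv2.INTER_CUBIC)); print(s["t"])
E
```

```text
0.013 [-5.61143452  0.05668593 -0.19248414] [ 0.57402428 -0.04092253  0.07043191] 0.009584072725988504
0.017 [-5.76263331  0.02167619  0.4361481 ] [ 0.5744742  -0.04100682  0.07457385] 0.00949087805647455
0.022 [-6.58766024  0.63535345 -0.49252795] [ 0.5752005  -0.04110922  0.07966393] 0.009161783006744882
0.028 [-6.38031064 -0.58618606 -0.81172275] [ 0.57630022 -0.0412528   0.08573517] 0.00939256138170311
25.4333
```

View pics/s4.png

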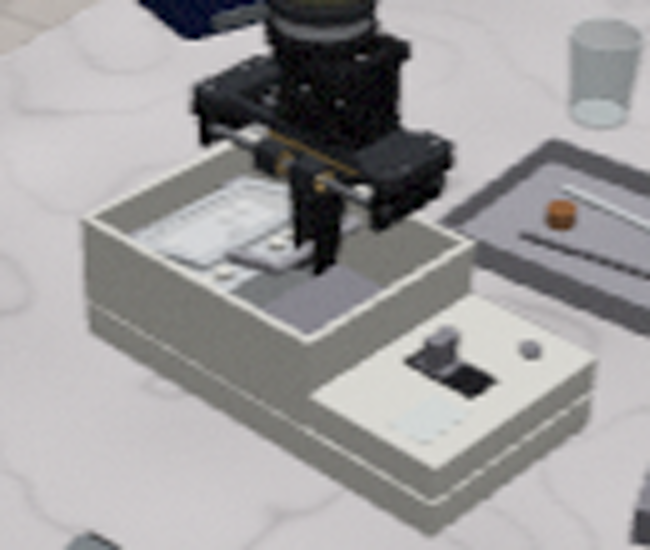

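The flap isn't caught. It is already about 28 mm up at the bar with only its own weight on the wrist, the gripper opening shows the bar still pinched at about 9.4 mm, and no slip force appeared. So the slide stays untouched and I'll follow the arc to 60°, moving the centre forward a little to relieve the 6 N sideways load.

```bash
python3 - <<'E'
from h import *
th=np.radians(-7.65);q=down(np.pi/2+th);u=np.array([np.cos(th),np.sin(th)]);p0=np.array([.5715,-.0406])
for d in range(16,61,4):
    a=np.radians(d); p=p0+u*.132*(1-np.cos(a))
    movel([*p,.057+.132*np.sin(a)],q,v=.04); s=state()
    if d%8==0 or d==60: print(d,np.round(s["ft_force"],1),np.round(s["ee_pos"],4),round(s["opening"],4),s["grip_force"])
    if s["opening"]<.006 or np.linalg.norm(s["ft_force"])>25: print("STOP",d,s["ft_force"],s["opening"]);break
sleep(.5); s=state(); print(s["ft_force"],s["opening"],s["t"])
f=grab_frame("side"); cv2.imwrite("pics/s5.png",cv2.resize(f["color"][100:320,170:350,::-1],None,fx=2.7,fy=2.7,interpolation=cv2.INTER_CUBIC))
E
```

```text
16 [ 2.3 -0.1 -2. ] [ 0.5785 -0.0416  0.0951] 0.0094 15.003243237733841
24 [ 7.6 -1.6 -4.7] [ 0.5843 -0.0424  0.111 ] 0.0097 14.997147023677826
32 [ 8.2 -2.4 -6.7] [ 0.5928 -0.0436  0.1266] 0.0094 14.999172985553741
40 [ 4.5 -0.2 -5.9] [ 0.6025 -0.045   0.141 ] 0.0097 15.002291947603226
48 [ 4.  -3.2 -6.5] [ 0.6153 -0.0467  0.1555] 0.0095 15.000409483909607
56 [-2.  -4.2  1. ] [ 0.6293 -0.0486  0.1673] 0.0095 14.995678514242172
60 [-5.3 -3.2  4.3] [ 0.6369 -0.0495  0.1724] 0.0098 14.994864463806152
[-4.73539289 -3.91831912  4.71263301] 0.009523463245765112 30.5583
```

View pics/s5.png

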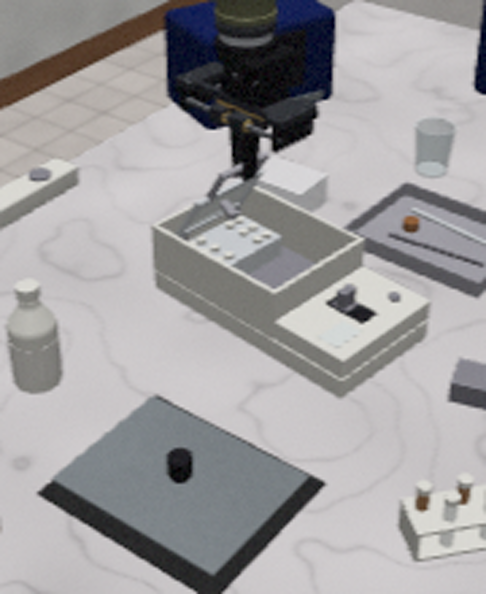

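The picture shows the flap open at about 60° with its bar held in the fingers, at about (245,175). The lid lies flat on the mat with its knob at (180,463), and nothing else has moved. I'm handing in.

```bash
python3 -c "
from plant import *
print(job_done())"
```

```text
the job is handed in; nothing more can be done
None
```

I handed the job in with the lid flat on the mat (centre about 4 mm off), the flap tugged and found free so the slide was left alone, and the flap held by its bar at about 60°; I released the lid from a TCP height of 40 mm instead of the expected 22 mm, so it may have dropped up to about 18 mm, and I couldn't check that against the fall and slam limits.

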